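# Check the charging dock's contact fingers and dock the handpieces

## Robot

A 6-joint arm with a two-finger parallel gripper is mounted at the origin on the work surface. World frame = base frame: x ahead of the robot, y to its left, z up, the work surface at z = 0. Lengths are in m, angles in rad, forces in N, time in s.
With the tool pointing down it reaches from about 0.4 to 0.825 m from the base axis. Payload 7 kg.
Tool frame: the origin (TCP) lies between the finger pads; the fingertips stand 19 mm ahead of it and the grasp point (between the pads) is the TCP (tip_reach is the distance from the TCP to the fingertips, in m); z points along the fingers, y is the line along which they close (so a half turn about z gives the same grasp; the last joint's range is limited). The gripper opens to 88 mm and grips with 3 to 60 N. Pads are 19 mm wide; open, the fingers measure 130 mm over their backs; the gripper's body (78 mm by 193 mm) begins 47 mm behind the grasp point.
Start: joints at [1.41, 0.359, 0.012, 0, -1.224, -0.288], TCP at [0.293, 0.608, 0.246] pointing down, gripper open.
Joint ranges: [-3.07, 3.07], [-1.43, 2.12], [-1.02, 1.25], [-3.03, 1.67], [-3.05, -0], [-3.03, 3.03]. Speed limits (rad/s): [2.39, 2.39, 3.01, 3.14, 3.14, 3.14].

## Interface

Orientations are given as a unit quaternion [x, y, z, w].
In Python, from workcell import * gives the robot as it stands. Calls block until the motion is done:
- goto(position, orientation): joint-space move of the TCP to a pose.
- move_straight(position, rotation=None, vel=0.15, threshold=None): straight line of the TCP; rotation=None keeps the orientation; vel is the mean speed in m/s. With threshold (N) it stops when the force on the tool has changed by that much, and returns True; else False.
- goto_joints(angles): joint-space move.
- move_gripper(opening): finger opening in m; the grip force is fixed at half the most; returns when the fingers have stopped.
- wait(seconds).
- inverse_kinematics(position, orientation): joint angles nearest the present ones, or None.
- get_image(name): name is "side" or "top" or "wrist"; returns (picture, depth): 480x640x3 uint8, blue, green, red; 480x640 float32, m along the optical axis (not along the pixel's ray), 0 where there is no reading.
- calibration(name): a dict with "fx", "fy", "cx", "cy" (pixels), "origin" and "orientation" of the camera in the world; the wrist camera has in their place "mount" (4x4, takes a point from camera to tool coordinates, whose origin is the TCP and whose axes are the flange's). Camera axes: x right, y down, z forward; pixel columns grow to the right and rows downward; lengths in m; the calibration is good to about 2 mm. A picture is of the moment at which its call begins: read the wrist's pose just before it. calibration takes no time and is no camera call.
A pose or a line that the arm cannot do raises IKError and nothing moves.
- job_done(): hands the job in; it is judged then, once.
Readings, each from a call of its own:
- read_time_s(): time.
- read_joints(): joint angles.
- read_dq(): joint speeds.
- read_tau(): joint torques, N m.
- read_position(): TCP position.
- read_eef_rot(): TCP orientation.
- read_force(): force on the tool from outside, world axes, zero at the start.
- read_wrist_torque(): the same for the moment, N m.
- read_opening(): finger opening in m.
- read_grip_force(): force on a finger pad.
Only numpy, scipy, OpenCV 4.12 (cv2) and the standard library are available. Lean on these libraries where they do the work, as an engineer would, in place of code of your own. Each camera call takes 0.05 s, during which the arm holds its last target. There are 200 camera calls.

## Task

The handpieces are to go on charge for the night, but some of the dock's contact fingers have lost their spring: with the bays still empty, push the finger tips back to their stops to feel which are firm and which are tired. Then lower every handpiece on the mat into a bay of its own with a firm finger, flange behind the slotted plate and barrel down in both slots, and put the two red blanking plugs in the same way into the two bays whose fingers are tired. When all are in, switch the dock on, and leave the oil bottle, bur block and pliers where they are.

Things in the scene. Friction and masses are not known exactly. Their poses are not given: they have to be found in the camera images.
- dock: Fixed grey charging dock: base 22 mm high with five bays side by side, 66 mm apart along y, a black housing (58 mm high) behind the contact fingers, and the switch at the +y end. Origin on the bench under the middle bay, below the back face of its slotted plate; x points away from the robot, y along the row. Its place differs from start to start.
- bay_A_seat (a point): Bay A, all bays being alike: where a docked piece's origin lies, 50 mm above the bench; x away from the robot, y along the row, z up. Sideways play 1.5 mm; the slots' flared lips end 65 mm above the bench.
- finger_A (a joint): Contact finger of bay A, rad: 0 at rest, grows as its free tip is pushed back (+x), 0.17 at the stop, about 0.035 with a piece docked. Near 70 mm above the bench a firm finger takes about 9 N to reach its stop, a tired one about 2 N; they look alike. Docked, a flange is pressed with about 2 N by a firm one, 0.5 N by a tired one.
- bay_B_seat (a point): Bay B, all bays being alike: where a docked piece's origin lies, 50 mm above the bench; x away from the robot, y along the row, z up. In each bay an upright aluminium plate, 5 mm thick, has its back face 32 mm behind (+x of) the seat point; a like slotted saddle stands 58 mm nearer the robot. Both slots are open upwards, 21 mm wide.
- finger_B (a joint): Contact finger of bay B, rad: 0 at rest, grows as its free tip is pushed back (+x), 0.17 at the stop, about 0.035 with a piece docked. The finger is an upright copper leaf, 14 mm wide, 2 mm thick, clamped at its foot 18 mm above the bench and bowed forward: 60 mm above the bench its front face is 36.5 mm behind (+x of) the seat point, at 70 mm 39 mm behind it.
- bay_C_seat (a point): Bay C, all bays being alike: where a docked piece's origin lies, 50 mm above the bench; x away from the robot, y along the row, z up. The barrel, lowered from above, lies in both slots, level along x, nose to the robot, its flange between the plate's back face and the contact finger, which it pushes back 1.5 mm (up to 2 N).
- finger_C (a joint): Contact finger of bay C, rad: 0 at rest, grows as its free tip is pushed back (+x), 0.17 at the stop, about 0.035 with a piece docked. From its bow, 60 mm above the bench, the leaf flares straight backwards to its tip, 94 mm up and 44.5 mm behind (+x of) the seat point.
- bay_D_seat (a point): Bay D, all bays being alike: where a docked piece's origin lies, 50 mm above the bench; x away from the robot, y along the row, z up. Between plate and saddle the barrel is free to grip over 53 mm, the seat point at the middle.
- finger_D (a joint): Contact finger of bay D, rad: 0 at rest, grows as its free tip is pushed back (+x), 0.17 at the stop, about 0.035 with a piece docked. From 66 mm above the bench up, the leaf stands clear above the plate; there closed fingertips coming over the plate can push it back (+x) about 9 mm to its rubber stop.
- bay_E_seat (a point): Bay E, all bays being alike: where a docked piece's origin lies, 50 mm above the bench; x away from the robot, y along the row, z up. Bays are plugged into the dock in any order.
- finger_E (a joint): Contact finger of bay E, rad: 0 at rest, grows as its free tip is pushed back (+x), 0.17 at the stop, about 0.035 with a piece docked. As for the others.
- handpiece_1: Cordless jeweller's handpiece, about 110 g: aluminium barrel, brass hexagonal flange at the rear, black hexagonal collar, steel nose. Origin on the barrel axis, 38 mm from the outer face of the flange; x along the barrel towards the flange. It lies level, its axis 17 mm above the bench, flange away from the robot. May be absent.
- handpiece_2: Cordless jeweller's handpiece, about 110 g: aluminium barrel, brass hexagonal flange at the rear, black hexagonal collar, steel nose. Barrel 18 mm in diameter, 72 mm long between flange and collar; flange 28 mm across flats, 6 mm thick; collar 28 mm across flats, 12 mm long. Origin and axes as handpiece_1. May be absent.
- handpiece_3: Cordless jeweller's handpiece, about 110 g: aluminium barrel, brass hexagonal flange at the rear, black hexagonal collar, steel nose. The nose and bur reach 38 mm beyond the collar, 90 mm from the origin. Origin, axes and sizes as handpieces 1 and 2. May be absent.
- blank_1: Red plastic blanking plug, shaped and sized as a handpiece without its nose (90 mm long in all), about 50 g; flange, barrel, collar, origin and axes as handpieces 1 and 2.
- blank_2: Second red blanking plug, the same as blank_1.
- switch (a joint): Power switch of the dock, a toggle lever, in rad: 0 leaning towards the robot (off), 1.0 leaning away (on). It stays where it is left; a light push of under 3 N moves it.
- switch_tip (a point): Centre of the red ball, 26 mm diameter, on the end of the switch lever, about 75 mm above the bench. The lever is 35 mm long and swings about an axis along y, 44 mm above the bench. Pushed from the robot's side it swings away by 34 mm.
- mat: Green bench mat, 170 x 520 mm, 3 mm thick, fixed; origin at its centre on the bench. The pieces start on it.
- oil: Bystander: small amber oil bottle, 42 mm diameter, 95 mm high. Origin at the centre of its underside.
- bur_block: Bystander: wooden block of burs, 75 x 60 x 35 mm, with the burs 60 mm high. Origin at the centre of its underside.
- pliers: Bystander: small pliers with blue handles lying flat, 140 mm long, 10 mm high. Origin near the joint.
Mind the look-alikes: they are no part of the job. What is shaped like the handpiece_2 but green is not meant.

How it is judged:
On the way, in this order (a step that is already met when the one before it is completed fails the run):
1. a contact finger is pushed back to its stop while the dock is empty and off (value of joint any of finger_A, finger_B, finger_C, finger_D, finger_E above 0.15 rad and value of joint switch below 0.4 rad and not ((distance between handpiece_1 and bay_A_seat below 0.005 m and angle between the x axis of handpiece_1 and the x axis of bay_A_seat, either way round below 0.08 rad) or (distance between handpiece_1 and bay_B_seat below 0.005 m and angle between the x axis of handpiece_1 and the x axis of bay_B_seat, either way round below 0.08 rad) or (distance between handpiece_1 and bay_C_seat below 0.005 m and angle between the x axis of handpiece_1 and the x axis of bay_C_seat, either way round below 0.08 rad) or (distance between handpiece_1 and bay_D_seat below 0.005 m and angle between the x axis of handpiece_1 and the x axis of bay_D_seat, either way round below 0.08 rad) or (distance between handpiece_1 and bay_E_seat below 0.005 m and angle between the x axis of handpiece_1 and the x axis of bay_E_seat, either way round below 0.08 rad)) and not ((distance between handpiece_2 and bay_A_seat below 0.005 m and angle between the x axis of handpiece_2 and the x axis of bay_A_seat, either way round below 0.08 rad) or (distance between handpiece_2 and bay_B_seat below 0.005 m and angle between the x axis of handpiece_2 and the x axis of bay_B_seat, either way round below 0.08 rad) or (distance between handpiece_2 and bay_C_seat below 0.005 m and angle between the x axis of handpiece_2 and the x axis of bay_C_seat, either way round below 0.08 rad) or (distance between handpiece_2 and bay_D_seat below 0.005 m and angle between the x axis of handpiece_2 and the x axis of bay_D_seat, either way round below 0.08 rad) or (distance between handpiece_2 and bay_E_seat below 0.005 m and angle between the x axis of handpiece_2 and the x axis of bay_E_seat, either way round below 0.08 rad)) and not ((distance between handpiece_3 and bay_A_seat below 0.005 m and angle between the x axis of handpiece_3 and the x axis of bay_A_seat, either way round below 0.08 rad) or (distance between handpiece_3 and bay_B_seat below 0.005 m and angle between the x axis of handpiece_3 and the x axis of bay_B_seat, either way round below 0.08 rad) or (distance between handpiece_3 and bay_C_seat below 0.005 m and angle between the x axis of handpiece_3 and the x axis of bay_C_seat, either way round below 0.08 rad) or (distance between handpiece_3 and bay_D_seat below 0.005 m and angle between the x axis of handpiece_3 and the x axis of bay_D_seat, either way round below 0.08 rad) or (distance between handpiece_3 and bay_E_seat below 0.005 m and angle between the x axis of handpiece_3 and the x axis of bay_E_seat, either way round below 0.08 rad)) and not ((distance between blank_1 and bay_A_seat below 0.005 m and angle between the x axis of blank_1 and the x axis of bay_A_seat, either way round below 0.08 rad) or (distance between blank_1 and bay_B_seat below 0.005 m and angle between the x axis of blank_1 and the x axis of bay_B_seat, either way round below 0.08 rad) or (distance between blank_1 and bay_C_seat below 0.005 m and angle between the x axis of blank_1 and the x axis of bay_C_seat, either way round below 0.08 rad) or (distance between blank_1 and bay_D_seat below 0.005 m and angle between the x axis of blank_1 and the x axis of bay_D_seat, either way round below 0.08 rad) or (distance between blank_1 and bay_E_seat below 0.005 m and angle between the x axis of blank_1 and the x axis of bay_E_seat, either way round below 0.08 rad)) and not ((distance between blank_2 and bay_A_seat below 0.005 m and angle between the x axis of blank_2 and the x axis of bay_A_seat, either way round below 0.08 rad) or (distance between blank_2 and bay_B_seat below 0.005 m and angle between the x axis of blank_2 and the x axis of bay_B_seat, either way round below 0.08 rad) or (distance between blank_2 and bay_C_seat below 0.005 m and angle between the x axis of blank_2 and the x axis of bay_C_seat, either way round below 0.08 rad) or (distance between blank_2 and bay_D_seat below 0.005 m and angle between the x axis of blank_2 and the x axis of bay_D_seat, either way round below 0.08 rad) or (distance between blank_2 and bay_E_seat below 0.005 m and angle between the x axis of blank_2 and the x axis of bay_E_seat, either way round below 0.08 rad))), for 0.1 s.
2. with the switch still off, every handpiece is seated in a bay with a firm finger and both red plugs in the bays with tired fingers (((distance between handpiece_1 and bay_A_seat below 0.005 m and angle between the x axis of handpiece_1 and the x axis of bay_A_seat, either way round below 0.08 rad and contact force between handpiece_1 and finger_A above 1.2 N) or (distance between handpiece_1 and bay_B_seat below 0.005 m and angle between the x axis of handpiece_1 and the x axis of bay_B_seat, either way round below 0.08 rad and contact force between handpiece_1 and finger_B above 1.2 N) or (distance between handpiece_1 and bay_C_seat below 0.005 m and angle between the x axis of handpiece_1 and the x axis of bay_C_seat, either way round below 0.08 rad and contact force between handpiece_1 and finger_C above 1.2 N) or (distance between handpiece_1 and bay_D_seat below 0.005 m and angle between the x axis of handpiece_1 and the x axis of bay_D_seat, either way round below 0.08 rad and contact force between handpiece_1 and finger_D above 1.2 N) or (distance between handpiece_1 and bay_E_seat below 0.005 m and angle between the x axis of handpiece_1 and the x axis of bay_E_seat, either way round below 0.08 rad and contact force between handpiece_1 and finger_E above 1.2 N)) and ((distance between handpiece_2 and bay_A_seat below 0.005 m and angle between the x axis of handpiece_2 and the x axis of bay_A_seat, either way round below 0.08 rad and contact force between handpiece_2 and finger_A above 1.2 N) or (distance between handpiece_2 and bay_B_seat below 0.005 m and angle between the x axis of handpiece_2 and the x axis of bay_B_seat, either way round below 0.08 rad and contact force between handpiece_2 and finger_B above 1.2 N) or (distance between handpiece_2 and bay_C_seat below 0.005 m and angle between the x axis of handpiece_2 and the x axis of bay_C_seat, either way round below 0.08 rad and contact force between handpiece_2 and finger_C above 1.2 N) or (distance between handpiece_2 and bay_D_seat below 0.005 m and angle between the x axis of handpiece_2 and the x axis of bay_D_seat, either way round below 0.08 rad and contact force between handpiece_2 and finger_D above 1.2 N) or (distance between handpiece_2 and bay_E_seat below 0.005 m and angle between the x axis of handpiece_2 and the x axis of bay_E_seat, either way round below 0.08 rad and contact force between handpiece_2 and finger_E above 1.2 N)) and ((distance between handpiece_3 and bay_A_seat below 0.005 m and angle between the x axis of handpiece_3 and the x axis of bay_A_seat, either way round below 0.08 rad and contact force between handpiece_3 and finger_A above 1.2 N) or (distance between handpiece_3 and bay_B_seat below 0.005 m and angle between the x axis of handpiece_3 and the x axis of bay_B_seat, either way round below 0.08 rad and contact force between handpiece_3 and finger_B above 1.2 N) or (distance between handpiece_3 and bay_C_seat below 0.005 m and angle between the x axis of handpiece_3 and the x axis of bay_C_seat, either way round below 0.08 rad and contact force between handpiece_3 and finger_C above 1.2 N) or (distance between handpiece_3 and bay_D_seat below 0.005 m and angle between the x axis of handpiece_3 and the x axis of bay_D_seat, either way round below 0.08 rad and contact force between handpiece_3 and finger_D above 1.2 N) or (distance between handpiece_3 and bay_E_seat below 0.005 m and angle between the x axis of handpiece_3 and the x axis of bay_E_seat, either way round below 0.08 rad and contact force between handpiece_3 and finger_E above 1.2 N)) and ((distance between blank_1 and bay_A_seat below 0.005 m and angle between the x axis of blank_1 and the x axis of bay_A_seat, either way round below 0.08 rad and contact force between blank_1 and finger_A below 1.2 N) or (distance between blank_1 and bay_B_seat below 0.005 m and angle between the x axis of blank_1 and the x axis of bay_B_seat, either way round below 0.08 rad and contact force between blank_1 and finger_B below 1.2 N) or (distance between blank_1 and bay_C_seat below 0.005 m and angle between the x axis of blank_1 and the x axis of bay_C_seat, either way round below 0.08 rad and contact force between blank_1 and finger_C below 1.2 N) or (distance between blank_1 and bay_D_seat below 0.005 m and angle between the x axis of blank_1 and the x axis of bay_D_seat, either way round below 0.08 rad and contact force between blank_1 and finger_D below 1.2 N) or (distance between blank_1 and bay_E_seat below 0.005 m and angle between the x axis of blank_1 and the x axis of bay_E_seat, either way round below 0.08 rad and contact force between blank_1 and finger_E below 1.2 N)) and ((distance between blank_2 and bay_A_seat below 0.005 m and angle between the x axis of blank_2 and the x axis of bay_A_seat, either way round below 0.08 rad and contact force between blank_2 and finger_A below 1.2 N) or (distance between blank_2 and bay_B_seat below 0.005 m and angle between the x axis of blank_2 and the x axis of bay_B_seat, either way round below 0.08 rad and contact force between blank_2 and finger_B below 1.2 N) or (distance between blank_2 and bay_C_seat below 0.005 m and angle between the x axis of blank_2 and the x axis of bay_C_seat, either way round below 0.08 rad and contact force between blank_2 and finger_C below 1.2 N) or (distance between blank_2 and bay_D_seat below 0.005 m and angle between the x axis of blank_2 and the x axis of bay_D_seat, either way round below 0.08 rad and contact force between blank_2 and finger_D below 1.2 N) or (distance between blank_2 and bay_E_seat below 0.005 m and angle between the x axis of blank_2 and the x axis of bay_E_seat, either way round below 0.08 rad and contact force between blank_2 and finger_E below 1.2 N)) and value of joint switch below 0.4 rad), for 0.2 s.
3. the dock is switched on (value of joint switch above 0.85 rad), for 0.2 s.
At the end, for the whole second after the job is handed in: Handpieces sit in bays with firm fingers (flange pressed with over 1.2 N), both red plugs in those with tired ones (under 1.2 N): origin within 5 mm of the seat point, barrel within 0.08 rad of the bay's x, all at rest; the switch is on (over 0.85 rad) (((distance between handpiece_1 and bay_A_seat below 0.005 m and angle between the x axis of handpiece_1 and the x axis of bay_A_seat, either way round below 0.08 rad and contact force between handpiece_1 and finger_A above 1.2 N) or (distance between handpiece_1 and bay_B_seat below 0.005 m and angle between the x axis of handpiece_1 and the x axis of bay_B_seat, either way round below 0.08 rad and contact force between handpiece_1 and finger_B above 1.2 N) or (distance between handpiece_1 and bay_C_seat below 0.005 m and angle between the x axis of handpiece_1 and the x axis of bay_C_seat, either way round below 0.08 rad and contact force between handpiece_1 and finger_C above 1.2 N) or (distance between handpiece_1 and bay_D_seat below 0.005 m and angle between the x axis of handpiece_1 and the x axis of bay_D_seat, either way round below 0.08 rad and contact force between handpiece_1 and finger_D above 1.2 N) or (distance between handpiece_1 and bay_E_seat below 0.005 m and angle between the x axis of handpiece_1 and the x axis of bay_E_seat, either way round below 0.08 rad and contact force between handpiece_1 and finger_E above 1.2 N)) and ((distance between handpiece_2 and bay_A_seat below 0.005 m and angle between the x axis of handpiece_2 and the x axis of bay_A_seat, either way round below 0.08 rad and contact force between handpiece_2 and finger_A above 1.2 N) or (distance between handpiece_2 and bay_B_seat below 0.005 m and angle between the x axis of handpiece_2 and the x axis of bay_B_seat, either way round below 0.08 rad and contact force between handpiece_2 and finger_B above 1.2 N) or (distance between handpiece_2 and bay_C_seat below 0.005 m and angle between the x axis of handpiece_2 and the x axis of bay_C_seat, either way round below 0.08 rad and contact force between handpiece_2 and finger_C above 1.2 N) or (distance between handpiece_2 and bay_D_seat below 0.005 m and angle between the x axis of handpiece_2 and the x axis of bay_D_seat, either way round below 0.08 rad and contact force between handpiece_2 and finger_D above 1.2 N) or (distance between handpiece_2 and bay_E_seat below 0.005 m and angle between the x axis of handpiece_2 and the x axis of bay_E_seat, either way round below 0.08 rad and contact force between handpiece_2 and finger_E above 1.2 N)) and ((distance between handpiece_3 and bay_A_seat below 0.005 m and angle between the x axis of handpiece_3 and the x axis of bay_A_seat, either way round below 0.08 rad and contact force between handpiece_3 and finger_A above 1.2 N) or (distance between handpiece_3 and bay_B_seat below 0.005 m and angle between the x axis of handpiece_3 and the x axis of bay_B_seat, either way round below 0.08 rad and contact force between handpiece_3 and finger_B above 1.2 N) or (distance between handpiece_3 and bay_C_seat below 0.005 m and angle between the x axis of handpiece_3 and the x axis of bay_C_seat, either way round below 0.08 rad and contact force between handpiece_3 and finger_C above 1.2 N) or (distance between handpiece_3 and bay_D_seat below 0.005 m and angle between the x axis of handpiece_3 and the x axis of bay_D_seat, either way round below 0.08 rad and contact force between handpiece_3 and finger_D above 1.2 N) or (distance between handpiece_3 and bay_E_seat below 0.005 m and angle between the x axis of handpiece_3 and the x axis of bay_E_seat, either way round below 0.08 rad and contact force between handpiece_3 and finger_E above 1.2 N)) and ((distance between blank_1 and bay_A_seat below 0.005 m and angle between the x axis of blank_1 and the x axis of bay_A_seat, either way round below 0.08 rad and contact force between blank_1 and finger_A below 1.2 N) or (distance between blank_1 and bay_B_seat below 0.005 m and angle between the x axis of blank_1 and the x axis of bay_B_seat, either way round below 0.08 rad and contact force between blank_1 and finger_B below 1.2 N) or (distance between blank_1 and bay_C_seat below 0.005 m and angle between the x axis of blank_1 and the x axis of bay_C_seat, either way round below 0.08 rad and contact force between blank_1 and finger_C below 1.2 N) or (distance between blank_1 and bay_D_seat below 0.005 m and angle between the x axis of blank_1 and the x axis of bay_D_seat, either way round below 0.08 rad and contact force between blank_1 and finger_D below 1.2 N) or (distance between blank_1 and bay_E_seat below 0.005 m and angle between the x axis of blank_1 and the x axis of bay_E_seat, either way round below 0.08 rad and contact force between blank_1 and finger_E below 1.2 N)) and ((distance between blank_2 and bay_A_seat below 0.005 m and angle between the x axis of blank_2 and the x axis of bay_A_seat, either way round below 0.08 rad and contact force between blank_2 and finger_A below 1.2 N) or (distance between blank_2 and bay_B_seat below 0.005 m and angle between the x axis of blank_2 and the x axis of bay_B_seat, either way round below 0.08 rad and contact force between blank_2 and finger_B below 1.2 N) or (distance between blank_2 and bay_C_seat below 0.005 m and angle between the x axis of blank_2 and the x axis of bay_C_seat, either way round below 0.08 rad and contact force between blank_2 and finger_C below 1.2 N) or (distance between blank_2 and bay_D_seat below 0.005 m and angle between the x axis of blank_2 and the x axis of bay_D_seat, either way round below 0.08 rad and contact force between blank_2 and finger_D below 1.2 N) or (distance between blank_2 and bay_E_seat below 0.005 m and angle between the x axis of blank_2 and the x axis of bay_E_seat, either way round below 0.08 rad and contact force between blank_2 and finger_E below 1.2 N)) and linear speed of each of handpiece_1, handpiece_2, handpiece_3, blank_1, blank_2 below 0.02 m/s and value of joint switch above 0.85 rad); the robot touches nothing.
It fails at once if the oil bottle is moved more than 30 mm or tipped (distance of oil from where it was at the start of the episode above 0.03 m or angle between oil's own z axis and vertical above 0.5 rad).
It fails at once if the bur block is moved more than 30 mm or tipped (distance of bur_block from where it was at the start of the episode above 0.03 m or angle between bur_block's own z axis and vertical above 0.5 rad).
It fails at once if the pair of pliers is moved more than 30 mm or tipped (distance of pliers from where it was at the start of the episode above 0.03 m or angle between pliers's own z axis and vertical above 0.5 rad).
Of handpiece_1, handpiece_2, handpiece_3 only 2 to 3 are there at a start; the rules pass over those that are not, and their reading is None.
At some moment in a run one of handpiece_1, handpiece_2, handpiece_3, blank_1, blank_2 may be knocked a few centimetres aside while the robot is not near it.
Once in a run the grip may slacken for a moment while it holds something.
It also fails if it takes over 200 s, if anything falls off the work surface, if the arm or the gripper's body presses on something with over 40 N, if the wrist force passes 120 N, or if a joint passes its speed limit or range.

## Working session

There is one attempt and no reset: what is moved stays moved. The work goes in short steps, each a Python script; the robot and the scene stay as the last script left them, time stands still between calls to the robot, and variables do not carry over. Pictures are saved under pics/ and viewed, at most 14 in all, crops included, and the job is handed in when it is done.

```bash
mkdir -p pics; ls
python3 - <<'E'
from workcell import *
import cv2
for n in("top","side"):
    im,d=get_image(n); cv2.imwrite(f"pics/{n}0.png",im); print(n,calibration(n),d.min(),d.max())
print(calibration("wrist")["mount"],read_eef_rot(),read_force(),read_time_s())
E
```

```text
pics
top {'fx': 439.17237468035256, 'fy': 439.17237468035256, 'cx': 316.0355351771651, 'cy': 245.03799240530466, 'origin': array([ 0.36924859, -0.07869206,  1.40454124]), 'orientation': array([ 0.71101064, -0.70178917,  0.02215399, -0.03827571])} 0.0 2.3218856
side {'fx': 610.9198334251771, 'fy': 610.9198334251771, 'cx': 319.53595968093725, 'cy': 237.02662761986602, 'origin': array([0.31645435, 0.83465772, 1.20991941]), 'orientation': array([-0.07584031,  0.93820938, -0.33583798,  0.03498948])} 0.0 3.532814
[[-3.80848699e-04 -9.69652795e-01 -2.44485811e-01  6.54900589e-02]
 [ 9.99999870e-01 -2.86336230e-04 -4.22118253e-04 -1.45983148e-04]
 [ 3.39302999e-04 -2.44485940e-01  9.69652778e-01 -1.37657288e-01]
 [ 0.00000000e+00  0.00000000e+00  0.00000000e+00  1.00000000e+00]] [ 9.74914276e-01 -2.22579333e-01 -1.08022644e-04  7.63835797e-04] [-0.02123446  0.83032167  0.19581986] 0.1
```

View pics/top0.png

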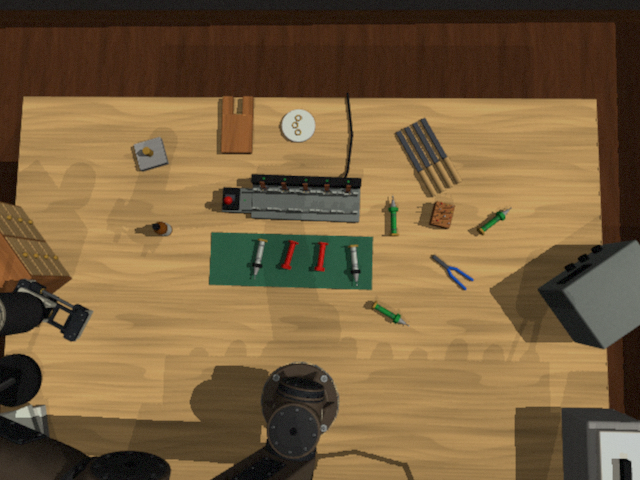

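View pics/side0.png

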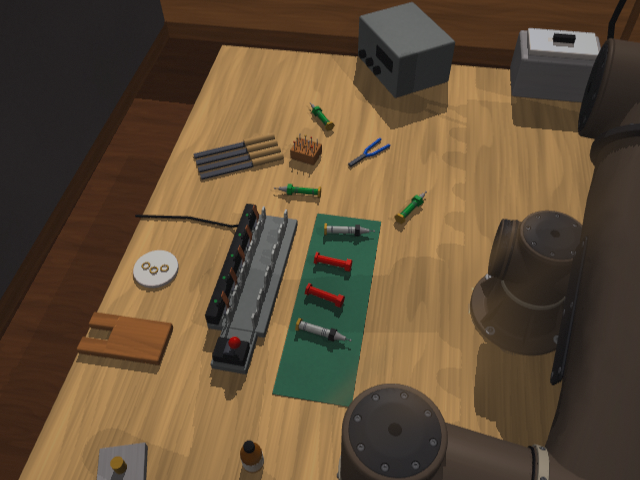

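The top view shows handpieces at (258,257) and (354,264), with red plugs at (289,254) and (321,256). Green look-alikes sit at (393,216), (494,220) and (389,314); they are not wanted, and neither are the oil bottle (162,229), bur block (441,214) or pliers (452,271). The dock runs over columns 220-360, with the red switch ball at (230,199). Next I'll get coarse positions and look closer with the wrist camera.

```bash
cat > h.py <<'E'
from workcell import *
import numpy as np, cv2
from scipy.spatial.transform import Rotation as R
QA=[1,0,0,0]; QB=[0,1,0,0]
def cam(name):
    "returns img, depth, K params, origin, rotation matrix"
    c=calibration(name)
    if name=="wrist":
        T=np.eye(4);T[:3,:3]=R.from_quat(read_eef_rot()).as_matrix();T[:3,3]=read_position()
        M=T@np.array(c["mount"]);o,r=M[:3,3],M[:3,:3]
    else: o,r=np.array(c["origin"]),R.from_quat(c["orientation"]).as_matrix()
    im,d=get_image(name); return im,d,c,o,r
def onplane(uv,z,c,o,r):
    uv=np.atleast_2d(uv).astype(float)
    v=np.c_[(uv[:,0]-c["cx"])/c["fx"],(uv[:,1]-c["cy"])/c["fy"],np.ones(len(uv))]@r.T
    return o+v*((z-o[2])/v[:,2])[:,None]
def proj(p,c,o,r):
    q=(np.atleast_2d(p)-o)@r; return np.c_[c["cx"]+c["fx"]*q[:,0]/q[:,2],c["cy"]+c["fy"]*q[:,1]/q[:,2]]
E
python3 - <<'E'
from h import *
im,d,c,o,r=cam("top")
for n,u,z in [("hp",(258,257),.017),("bl",(289,254),.017),("bl",(321,256),.017),("hp",(354,264),.017),("ball",(230,199),.075),("housL",(252,180),.058),("housR",(360,183),.058)]+[("f",(x,185),.08) for x in(264,284,306,330,352)]:
    print(n,onplane(u,z,c,o,r)[0].round(3))
for q in(QA,QB):
    for p in([.45,.05,.3],[.55,.05,.3],[.6,.25,.1],[.45,.15,.3],[.6,-.12,.1],[.4,.05,.3]):
        j=inverse_kinematics(p,q); print(q,p,None if j is None else np.round(j,2))
E
```

```text
hp [0.448 0.138 0.017]
bl [0.458 0.039 0.017]
bl [ 0.453 -0.062  0.017]
hp [ 0.429 -0.167  0.017]
ball [0.622 0.22  0.075]
housL [0.686 0.156 0.058]
housR [ 0.68  -0.181  0.058]
f [0.666 0.115 0.08 ]
f [0.666 0.053 0.08 ]
f [ 0.667 -0.014  0.08 ]
f [ 0.668 -0.088  0.08 ]
f [ 0.668 -0.155  0.08 ]
[1, 0, 0, 0] [0.45, 0.05, 0.3] [ 0.55 -0.05 -0.36  0.   -1.26  1.02]
[1, 0, 0, 0] [0.55, 0.05, 0.3] [ 0.45  0.12 -0.17  0.   -1.27  1.13]
[1, 0, 0, 0] [0.6, 0.25, 0.1] [ 0.69  0.44 -0.22  0.   -0.91  0.88]
[1, 0, 0, 0] [0.45, 0.15, 0.3] [ 0.74 -0.01 -0.32  0.   -1.26  0.83]
[1, 0, 0, 0] [0.6, -0.12, 0.1] [ 0.12  0.38 -0.31  0.   -0.87  1.45]
[1, 0, 0, 0] [0.4, 0.05, 0.3] [ 0.62 -0.15 -0.44  0.   -1.28  0.95]
[0, 1, 0, 0] [0.45, 0.05, 0.3] [ 0.55 -0.05 -0.36  0.   -1.26 -2.12]
[0, 1, 0, 0] [0.55, 0.05, 0.3] [ 0.45  0.12 -0.17  0.   -1.27 -2.02]
[0, 1, 0, 0] [0.6, 0.25, 0.1] [ 0.69  0.44 -0.22  0.   -0.91 -2.27]
[0, 1, 0, 0] [0.45, 0.15, 0.3] [ 0.74 -0.01 -0.32  0.   -1.26 -2.31]
[0, 1, 0, 0] [0.6, -0.12, 0.1] [ 0.12  0.38 -0.31  0.   -0.87 -1.69]
[0, 1, 0, 0] [0.4, 0.05, 0.3] [ 0.62 -0.15 -0.44  0.   -1.28 -2.19]
```

Run:
```python
from h import *
import pickle
print(calibration("wrist")["fx"],read_time_s())
S={}
for n,p in(("d1",[.62,.12,.26]),("d2",[.62,-.10,.26]),("m1",[.50,-.08,.22]),("m2",[.50,.08,.22])):
    goto(p,QA); S[n]=cam("wrist"); cv2.imwrite(f"pics/{n}.png",S[n][0])
pickle.dump(S,open("S.pkl","wb"))
cv2.imwrite("pics/dd.png",cv2.resize(np.vstack([S["d1"][0],S["d2"][0]]),(400*1,600)))
cv2.imwrite("pics/mm.png",cv2.resize(np.hstack([S["m1"][0],S["m2"][0]]),(800,300)))
print(read_time_s())
```

```text
430.4013608622902 0.15
4.6
```

View pics/d1.png

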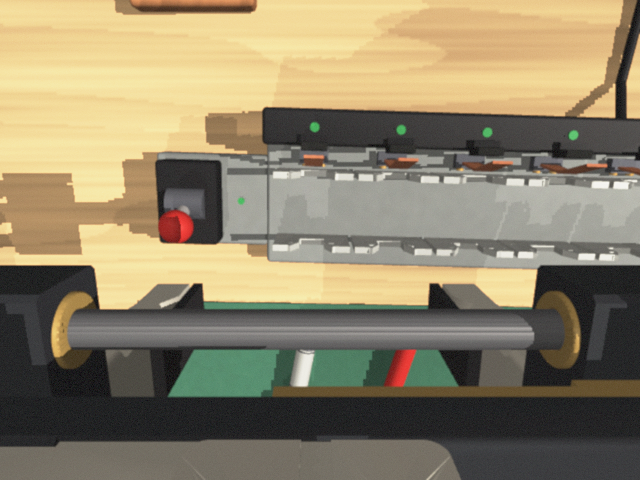

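View pics/d2.png

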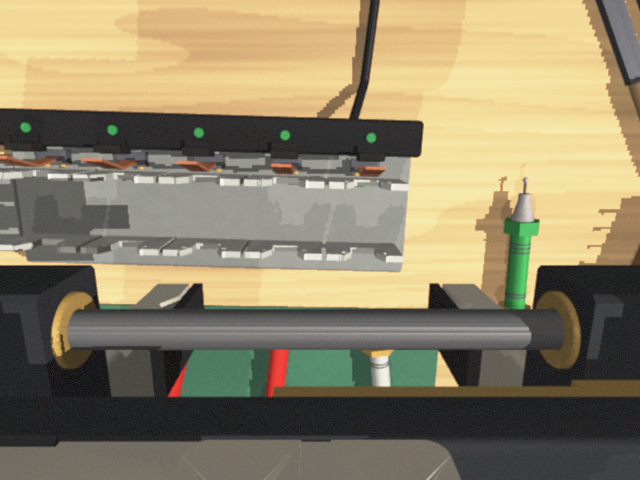

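View pics/mm.png

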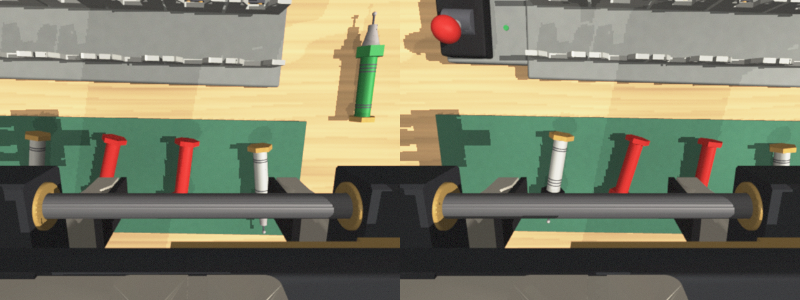

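The dock views show five green LEDs on the housing, one per bay, and the copper leaves near row 160. Pieces on the mat are two handpieces and two red plugs, partly hidden by the gripper. I'll take the dock pose from the LEDs, leaves and slot lips.

Run:
```python
from h import *
import pickle
S=pickle.load(open("S.pkl","rb"))
for n in("d1","d2"):
    im,d,c,o,r=S[n]; hsv=cv2.cvtColor(im,cv2.COLOR_BGR2HSV)
    for nm,lo,hi,z,box in(("led",(40,90,80),(85,255,255),.058,(100,145)),("cu",(3,80,80),(18,255,255),.094,(148,178)),("lipP",(0,0,195),(180,30,255),.065,(165,195)),("lipS",(0,0,190),(180,30,255),.065,(230,262))):
        m=cv2.inRange(hsv,lo,hi); m[:box[0]]=0; m[box[1]:]=0; m[:,430:]*=(nm!="lipP" or n=="d1")
        k,l,st,ce=cv2.connectedComponentsWithStats(m)
        out=[]
        for i in range(1,k):
            if st[i,4]<(8 if nm=="led" else 25): continue
            x,y,w,h,a=st[i]
            if nm=="led": p=onplane(ce[i],z,c,o,r)[0]; out.append(tuple(p[:2].round(4)))
            elif nm=="cu": # top edge
                p=onplane([[x,y],[x+w,y]],z,c,o,r); out.append((a,*p[:,1].round(4),p[0,0].round(4)))
            else:
                p=onplane([[x,ce[i][1]],[x+w,ce[i][1]]],z,c,o,r); out.append((a,*p[:,1].round(4),p[0,0].round(4)))
        print(n,nm,*[tuple(map(float,t)) for t in sorted(out,key=lambda t:-t[1])])
im=S["d1"][0][140:260,230:430]; im2=S["d2"][0][140:260,230:430]
cv2.imwrite("pics/crop.png",cv2.resize(np.vstack([im,im2]),None,fx=2.4,fy=2.4,interpolation=2)[:600])
```

```text
d1 led (0.6916, 0.122) (0.6896, 0.0561) (0.6877, -0.0097) (0.6858, -0.0755)
d1 cu (350.0, 0.3402, 0.2912, 0.6596) (738.0, 0.2547, 0.2284, 0.674) (305.0, 0.2268, 0.1544, 0.6767) (231.0, 0.1297, 0.1138, 0.6727) (282.0, 0.0764, 0.0494, 0.6707) (314.0, 0.0187, -0.016, 0.668) (364.0, -0.0356, -0.0821, 0.6666) (115.0, -0.0902, -0.1048, 0.6639)
d1 lipP (191.0, 0.1536, 0.1291, 0.656) (116.0, 0.1061, 0.0915, 0.6545) (88.0, 0.0877, 0.0769, 0.654) (57.0, 0.0739, 0.0624, 0.655) (116.0, 0.04, 0.0262, 0.6525) (105.0, 0.0223, 0.01, 0.652) (48.0, 0.0079, -0.0089, 0.6542) (120.0, -0.0255, -0.0393, 0.6504) (106.0, -0.0432, -0.0555, 0.6498) (127.0, -0.0919, -0.105, 0.6484) (136.0, -0.108, -0.1265, 0.6485)
d1 lipS (189.0, 0.1558, 0.1206, 0.5992) (107.0, 0.1078, 0.0934, 0.5966) (78.0, 0.0894, 0.0774, 0.5966) (33.0, 0.0759, 0.0703, 0.5972) (100.0, 0.0414, 0.0278, 0.595) (84.0, 0.0237, 0.0117, 0.5943) (110.0, -0.0245, -0.0381, 0.5929) (113.0, -0.0414, -0.0566, 0.5922) (26.0, -0.0517, -0.0692, 0.5998) (111.0, -0.0897, -0.1034, 0.5906) (112.0, -0.1066, -0.121, 0.5905)
d2 led (0.6917, 0.1218) (0.6897, 0.0558)
[... 450 characters left out ...]
6561) (120.0, 0.0399, 0.0246, 0.6526) (94.0, 0.0208, 0.0092, 0.652) (72.0, 0.0077, -0.0023, 0.6522) (33.0, -0.0056, -0.0232, 0.655) (122.0, -0.0261, -0.0407, 0.6507) (88.0, -0.0445, -0.0568, 0.6503) (57.0, -0.0584, -0.0661, 0.6503) (125.0, -0.0922, -0.1061, 0.6486) (103.0, -0.1099, -0.1215, 0.6483) (85.0, -0.1238, -0.1415, 0.6497) (124.0, -0.1578, -0.1717, 0.6467)
d2 lipS (149.0, 0.1526, 0.127, 0.5992) (109.0, 0.0419, 0.0267, 0.5951) (86.0, 0.0227, 0.0107, 0.5944) (64.0, 0.009, -0.0006, 0.5953) (28.0, -0.0041, -0.0097, 0.6002) (105.0, -0.0245, -0.0389, 0.5928) (185.0, -0.043, -0.0831, 0.5938) (111.0, -0.0903, -0.1047, 0.5909) (161.0, -0.1079, -0.132, 0.5911) (100.0, -0.1562, -0.1699, 0.5893)
```

View pics/crop.png

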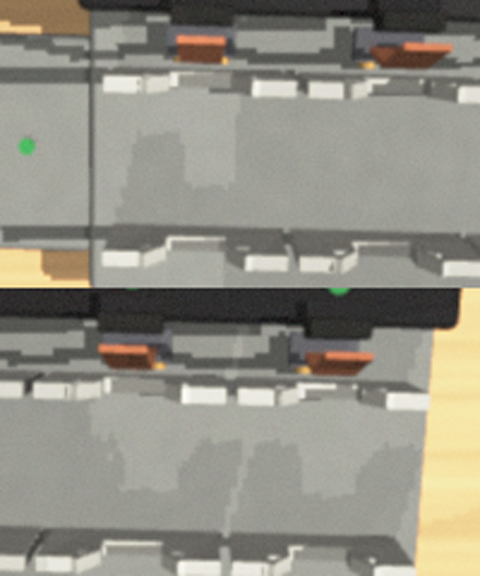

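The LED line and the slot gaps agree: yaw is −0.030, and the middle bay's seat is near (0.6225, −0.008). Next I'll probe the fingers.

```bash
cat >> h.py <<'E'
YAW=-0.0296; ux=np.array([np.cos(YAW),np.sin(YAW),0]); uy=np.array([-np.sin(YAW),np.cos(YAW),0])
C0=np.array([.6225,-.0079,0])
def seat(k,dx=0,dy=0,z=0): # k=0..4 from +y
    return C0+ux*dx+uy*((2-k)*.066+dy)+np.array([0,0,z])
QD=(R.from_euler("z",YAW)*R.from_quat(QB)).as_quat()
E
python3 - <<'E'
from h import *
move_gripper(0.0)
for k in range(5):
    if k==0: goto(seat(k,.020,0,.16),QD)
    else: move_straight(seat(k,.020,0,.13),QD,vel=.2)
    move_straight(seat(k,.020,0,.0875),QD,vel=.1)
    wait(.2); f0=np.array(read_force()); log=[]
    for dx in np.arange(.024,.0421,.0015):
        move_straight(seat(k,dx,0,.0875),vel=.03); wait(.1)
        f=(np.array(read_force())-f0)@ux; a=(np.array(read_position())-seat(k))@ux
        log.append((round(a*1000,1),round(float(f),1)))
        if abs(f)>13: break
    print(k,[tuple(map(float,t)) for t in log])
    wait(.15); move_straight(seat(k,.020,0,.0875),vel=.1)
    move_straight(seat(k,.020,0,.13),vel=.2)
print(read_time_s())
E
```

```text
0 [(24.0, -0.2), (25.5, -0.2), (27.0, 0.6), (28.4, -1.4), (29.8, -2.3), (31.3, -3.8), (32.8, -4.2), (34.0, -5.8), (35.2, -6.4), (36.4, -8.0), (37.4, -9.2), (37.6, -14.4)]
1 [(24.0, 0.1), (25.5, -0.1), (27.0, -0.3), (28.5, -0.4), (30.0, -0.5), (31.4, -1.5), (33.0, -2.0), (34.5, -1.3), (35.9, -1.8), (37.1, -4.5), (37.4, -8.7), (37.7, -13.2)]
2 [(24.0, 0.0), (25.5, 0.4), (27.0, 0.6), (28.4, -1.0), (29.8, -1.1), (31.3, -2.3), (32.7, -4.2), (34.0, -5.0), (35.2, -6.1), (36.3, -8.5), (37.4, -8.1), (37.6, -12.4), (37.8, -16.5)]
3 [(24.0, 0.2), (25.5, -1.0), (27.0, -0.5), (28.4, -0.3), (29.8, -2.5), (31.2, -2.9), (32.8, -4.9), (34.0, -5.9), (35.1, -6.9), (36.2, -7.7), (37.3, -8.6), (37.6, -12.9), (37.9, -16.9)]
4 [(24.0, 0.3), (25.5, -0.6), (27.0, 0.3), (28.5, -0.5), (30.0, -0.6), (31.5, -0.8), (33.0, -0.5), (34.4, -1.6), (35.9, -2.0), (37.1, -4.1), (37.4, -8.0), (37.7, -11.8), (37.9, -15.3)]
41.3333
```

Bays 1 and 4, counted from +y, are tired. Bays 0, 2 and 3 are firm. Now a close look at the mat.

Run:
```python
from h import *
import pickle
S={}
move_straight(seat(4,-.02,0,.2),QD,vel=.25)
for n,p in(("a",[.56,-.09,.2]),("b",[.56,.10,.2])):
    goto(p,QB); S[n]=cam("wrist")
pickle.dump(S,open("S2.pkl","wb"))
cv2.imwrite("pics/ab.png",cv2.resize(np.hstack([S["a"][0],S["b"][0]]),(800,300),interpolation=cv2.INTER_AREA))
print(read_time_s())
```

```text
43.05
```

View pics/ab.png

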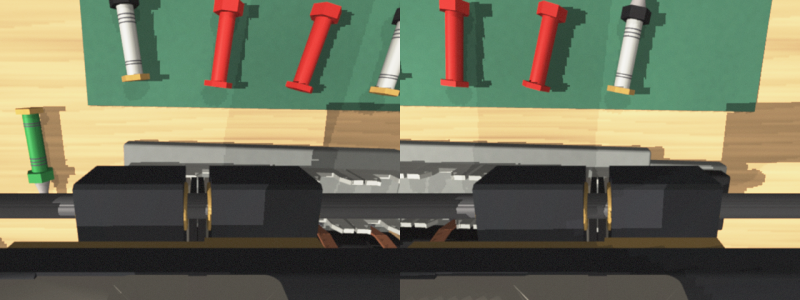

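The picture shows both handpieces and both plugs clear on the mat with flanges away from the robot: a: (130,40), (222,40), (312,45); b: (455,40), (540,40), (630,45). Now the detector.

```bash
cat >> h.py <<'E'
def detect(s):
    "pieces on the mat seen from QB: (kind, x, y, yaw)"
    im,d,c,o,r=s; hsv=cv2.cvtColor(im,cv2.COLOR_BGR2HSV); out=[]
    green=cv2.inRange(hsv,(60,60,20),(95,255,255)); green[225:]=0
    k,l,st,_=cv2.connectedComponentsWithStats(green)
    mat=np.zeros_like(green); mat[l==1+np.argmax(st[1:,4])]=255
    pts=cv2.findNonZero(mat); hull=cv2.convexHull(pts); mat[:]=0; cv2.fillConvexPoly(mat,hull,255)
    red=cv2.inRange(hsv,(0,140,60),(8,255,255))|cv2.inRange(hsv,(172,140,60),(180,255,255))
    wht=cv2.inRange(hsv,(0,0,110),(180,60,255))
    brass=cv2.inRange(hsv,(12,90,90),(32,255,255))
    ker=np.ones((9,9),np.uint8)
    for kind,m in(("blank",red),("hp",wht)):
        m=cv2.morphologyEx(m&mat,cv2.MORPH_CLOSE,ker); k,l,st,ce=cv2.connectedComponentsWithStats(m)
        for i in range(1,k):
            x,y,w,h,a=st[i]
            if a<600 or x<=1 or x+w>=639: continue
            comp=l==i
            P=onplane(np.argwhere(comp)[:,::-1],.017,c,o,r)[:,:2]
            (cx,cy),(w1,h1),_=rect=cv2.minAreaRect(P.astype(np.float32)); B=cv2.boxPoints(rect)
            e=B[1]-B[0] if np.linalg.norm(B[1]-B[0])>np.linalg.norm(B[2]-B[1]) else B[2]-B[1]
            ax=e/np.linalg.norm(e); ax*=np.sign(ax[0]); mid=np.array([cx,cy])
            if kind=="hp":
                vx,vy,mx,my=cv2.fitLine(P.astype(np.float32),cv2.DIST_L2,0,1e-4,1e-4).ravel()
                ax=np.array([vx,vy])*np.sign(vx); mid=np.array([mx,my])
                bm=brass&mat&cv2.dilate(comp.astype(np.uint8)*255,np.ones((45,45),np.uint8)); bm[:int(ce[i][1])]=0
            else: bm=comp.astype(np.uint8)*255
            q=cv2.findNonZero(bm)
            if q is None: continue
            F=(onplane(q[:,0],.027,c,o,r)[:,:2]-mid)@ax
            og=mid+ax*(np.percentile(F,99.5)-.038)
            out.append((kind,*map(float,og.round(4)),round(float(np.arctan2(ax[1],ax[0])),3),int(a),round(float(np.ptp(F)),3)))
    return sorted(out,key=lambda t:-t[2])
E
python3 - <<'E'
from h import *
import pickle
for n,s in pickle.load(open("S2.pkl","rb")).items():
    for t in detect(s): print(n,t)
E
```

```text
a ('blank', 0.4638, 0.0376, -0.269, 4714, 0.095)
a ('blank', 0.4584, -0.0609, -0.12, 4269, 0.09)
a ('hp', 0.4522, -0.1642, 0.113, 2903, 0.007)
b ('hp', 0.4669, 0.1334, -0.182, 2834, 0.006)
b ('blank', 0.4626, 0.0389, -0.266, 4419, 0.093)
b ('blank', 0.4582, -0.0601, -0.123, 4509, 0.09)
```

```bash
cat >> h.py <<'E'
def rz(yaw): return (R.from_euler("z",yaw)*R.from_quat(QB)).as_quat()
GX=-.003; GZ=.026
def pick(kind,y):
    move_gripper(.05)
    goto([.56,np.clip(y,-.12,.12),.2],QB); wait(.1); L=[t for t in detect(cam("wrist")) if t[0]==kind]
    t=min(L,key=lambda t:abs(t[2]-y)); print("target",t)
    a=np.array([np.cos(t[3]),np.sin(t[3])]); p=np.array([t[1],t[2]])+GX*a; q=rz(t[3])
    goto([*p,.09],q); hit=move_straight([*p,GZ],vel=.12,threshold=8)
    if hit: print("HIT on descent",read_position())
    move_gripper(0); print("open",read_opening(),"grip",read_grip_force())
    move_straight([*p,.16],vel=.15); print("after lift",read_opening(),read_grip_force(),"t",read_time_s())
def place(k,dx=.0015,zend=.060):
    p=seat(k,dx+GX,0,.16); move_straight(p,QD,vel=.2)
    move_straight(seat(k,dx+GX,0,.095),vel=.12); wait(.2)
    print("pre",read_opening(),np.round(read_position(),4)); f0=np.array(read_force())
    hit=move_straight(seat(k,dx+GX,0,zend),vel=.03,threshold=12)
    wait(.1); print("hit",hit,np.round(read_position(),4),(np.array(read_force())-f0).round(1),read_opening())
    return hit
def release(k,dx=.0015):
    move_gripper(.034); p=np.array(read_position()); move_straight([p[0],p[1],.16],vel=.15); print("t",read_time_s())
E
python3 - <<'E'
from h import *
pick("hp",.1334)
if not place(0): release(0)
E
```

```text
target ('hp', 0.467, 0.1334, -0.182, 2831, 0.006)
open 0.017099358496008184 grip 30.000818967819214
after lift 0.016690576868164053 29.99985694885254 t 47.4333
pre 0.017191153961472007 [0.6252 0.1243 0.096 ]
hit False [0.6247 0.124  0.0599] [-3.1  0.   0.3] 0.017008024400161872
t 52.075
```

Run:
```python
from h import *
goto([.72,.10,.17],QD); wait(.1); s=cam("wrist"); cv2.imwrite("pics/p0.png",s[0][:, :]); print(read_time_s())
print(proj([seat(0,.032,0,.05),seat(0,.038,0,.05),seat(0,0,0,.05)],*s[2:]).round())
```

```text
52.7
[[352. 142.]
 [352. 153.]
 [353.  84.]]
```

View pics/p0.png

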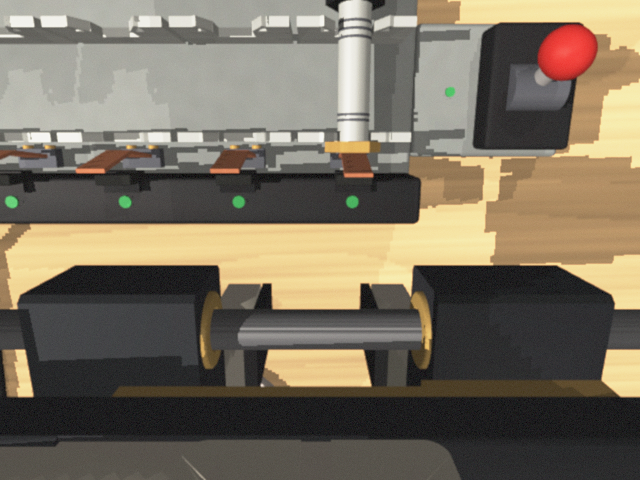

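Handpiece 1 is seated: its flange lies behind the plate at (352,147), exactly as predicted. Next come the others.

Run:
```python
from h import *
for kind,y,k in(("blank",.038,1),("blank",-.06,4),("hp",-.164,3)):
    pick(kind,y)
    if place(k) or not .012<read_opening()<.022: print("STOP",k); break
    release(k)
```

```text
target ('blank', 0.4625, 0.0386, -0.266, 4377, 0.093)
open 0.01698797362534749 grip 30.000649094581604
after lift 0.017214923085768684 29.999854266643524 t 57.15
pre 0.016968755795400053 [0.6234 0.0583 0.096 ]
hit False [0.6229 0.0581 0.0601] [-1.1 -1.2 -0.7] 0.017081328414234192
t 61.8083
target ('blank', 0.4583, -0.0608, -0.122, 4179, 0.089)
open 0.01680260737033803 grip 30.00040590763092
after lift 0.0172381376075054 29.99980241060257 t 66.15
pre 0.017365737449310265 [ 0.6176 -0.1397  0.096 ]
hit False [ 0.617  -0.1398  0.0601] [-0.2  0.  -0.2] 0.017143922114363445
t 70.8833
target ('hp', 0.452, -0.1642, 0.109, 2918, 0.007)
open 0.017049553069862913 grip 30.000793933868408
after lift 0.01705269297416635 29.998660683631897 t 75.0333
pre 0.01710321906705611 [ 0.6195 -0.0738  0.096 ]
hit False [ 0.6189 -0.0739  0.06  ] [-2.1 -0.7  0.1] 0.017011598135190317
t 79.8333
```

Run:
```python
from h import *
goto([.72,-.02,.24],QD); wait(.1); s=cam("wrist"); cv2.imwrite("pics/all.png",s[0][:260]); print(read_time_s())
t=cam("top")[0][150:310,190:400]; cv2.imwrite("pics/top1.png",cv2.resize(t,None,fx=3,fy=3,interpolation=2))
for k in range(5): print(k,proj([seat(k,.032,0,.05),seat(k,.038,0,.05),seat(k,-.03,0,.05)],*s[2:]).round().tolist())
```

```text
80.6
0 [[508.0, 136.0], [507.0, 145.0], [517.0, 45.0]]
1 [[418.0, 136.0], [418.0, 145.0], [423.0, 45.0]]
2 [[328.0, 137.0], [328.0, 145.0], [329.0, 45.0]]
3 [[239.0, 137.0], [239.0, 145.0], [235.0, 45.0]]
4 [[149.0, 137.0], [150.0, 145.0], [140.0, 46.0]]
```

View pics/all.png

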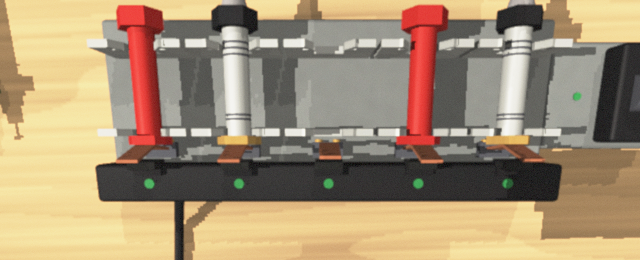

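View pics/top1.png

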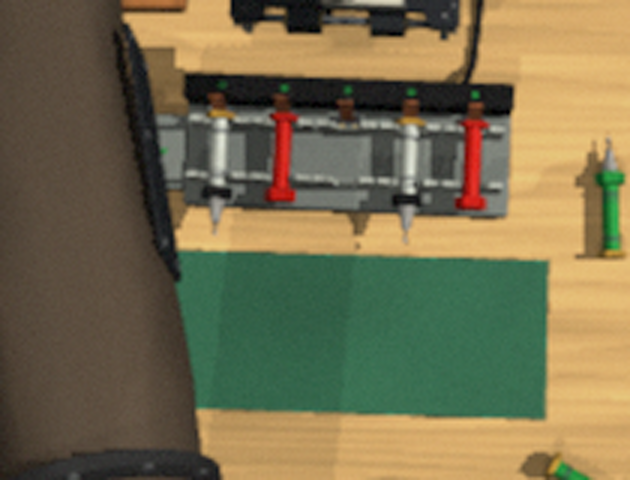

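All four pieces are seated in the right bays, bay 2 is empty and the mat is clear. Now the switch.

Run:
```python
from h import *
import pickle
s=pickle.load(open("S.pkl","rb"))["d1"]; hsv=cv2.cvtColor(s[0],cv2.COLOR_BGR2HSV)
m=cv2.inRange(hsv,(0,140,60),(8,255,255))|cv2.inRange(hsv,(172,140,60),(180,255,255)); m[:195]=0; m[250:]=0; m[:,220:]=0
(u,v),rad=cv2.minEnclosingCircle(cv2.findNonZero(m)); b=onplane((u,v),.075,*s[2:])[0]; print(u,v,rad,b)
move_gripper(0)
P=lambda dx,z:b*[1,1,0]+ux*dx+[0,0,z]
goto(P(-.055,.2),QD); move_straight(P(-.055,.083),vel=.15)
f0=np.array(read_force())
print(move_straight(P(.014,.083),vel=.06,threshold=15),(np.array(read_position())-b)@ux,(np.array(read_force())-f0).round(1))
wait(.3); move_straight(P(-.055,.083),vel=.12); move_straight(P(-.055,.2),vel=.2)
goto([.5,.02,.25],QA); wait(.1); s=cam("wrist"); goto([.62,.12,.26],QA); wait(.1); s2=cam("wrist")
cv2.imwrite("pics/sw.png",cv2.resize(np.hstack([s[0],s2[0]]),(800,300),interpolation=cv2.INTER_AREA)); print(read_time_s())
```

```text
175.5150146484375 225.9990692138672 17.937000274658203 [0.61787551 0.22816988 0.075     ]
True 0.006654473922883902 [-3.  -0.3  1.4]
90.0167
```

View pics/sw.png

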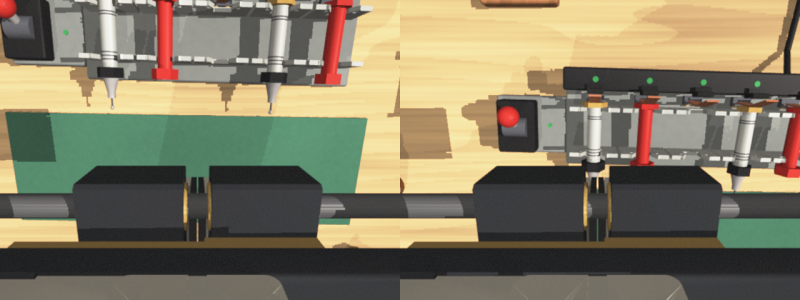

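```bash
cat > sw.py <<'E'
from h import *
def ball():
    s=cam("wrist"); hsv=cv2.cvtColor(s[0],cv2.COLOR_BGR2HSV)
    m=cv2.inRange(hsv,(0,140,60),(8,255,255))|cv2.inRange(hsv,(172,140,60),(180,255,255)); m[250:]=0; m[:,220:]=0
    (u,v),_=cv2.minEnclosingCircle(cv2.findNonZero(m)); return onplane((u,v),.075,*s[2:])[0]
b=np.array([.6179,.2282,.075])
print("ball moved",((ball()-b)@ux).round(4))
P=lambda dx,z:b*[1,1,0]+ux*dx+[0,0,z]
goto(P(-.055,.2),QD); move_straight(P(-.055,.083),vel=.15); move_straight(P(-.005,.083),vel=.1); wait(.2)
f0=np.array(read_force())
for dx in np.arange(.0,.0151,.0025):
    move_straight(P(dx,.083),vel=.05); wait(.1); f=(np.array(read_force())-f0)@ux
    print(round(float((np.array(read_position())-b)@ux),4),round(float(f),1))
    if f<-14: break
move_straight(P(-.055,.083),vel=.12); move_straight(P(-.055,.2),vel=.2)
goto([.62,.12,.26],QA); wait(.2); print("ball moved",((ball()-b)@ux).round(4),read_time_s())
E
python3 sw.py
```

```text
ball moved 0.0305
-0.0 -0.3
0.0025 0.9
0.005 0.0
0.0068 -5.5
0.0073 -14.7
ball moved 0.0304 100.9583
```

```bash
sed -i 's/\.083/.095/g; s/(u,v),_=/(u,v),rr=/; s/; return onplane/; print("uv",u,v,rr); return onplane/' sw.py; sed -i 's/^    print(round/    print(read_tau()[0].round(2),round/' sw.py; sed -i '$ a im=get_image("wrist")[0][130:290,120:360]; cv2.imwrite("pics/swc.png",cv2.resize(im,None,fx=3,fy=3,interpolation=2))' sw.py; python3 sw.py
```

```text
uv 172.97825622558594 186.05279541015625 18.384960174560547
ball moved 0.0306
-0.01 0.0 -0.2
-0.02 0.0025 -0.2
-0.02 0.005 -0.1
-0.45 0.0073 -2.5
-3.44 0.008 -10.4
-6.61 0.0084 -18.3
uv 173.02256774902344 186.3398895263672 18.237165451049805
ball moved 0.0304 112.125
```

View pics/swc.png

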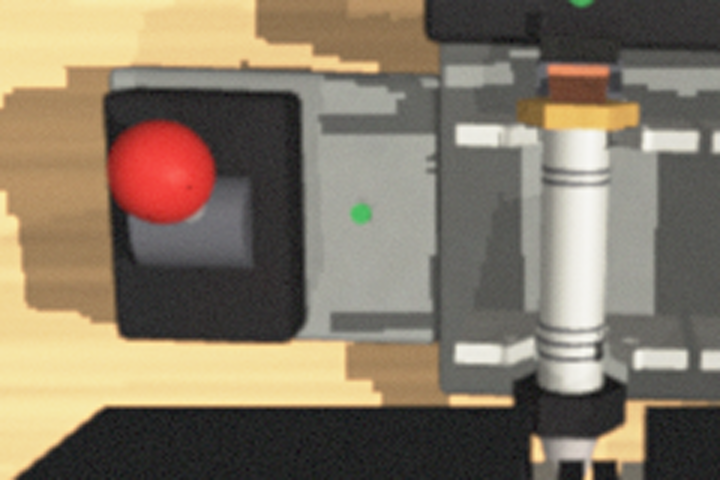

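Run:
```python
from h import *
s=cam("wrist")[2:]
p=onplane((120+215/3,130+222/3),.044,*s)[0]; b=onplane((173,186.2),.075,*s)[0]
b0=np.array([.6179,.2282,.075])
print(((b-p)@ux).round(4),((b0-p)@ux).round(4))
```

```text
0.0182 -0.0124
```

Run:
```python
from h import *
goto([.72,-.02,.24],QD); wait(.2); s=cam("wrist"); cv2.imwrite("pics/fin.png",s[0][:260])
a=cv2.imread("pics/all.png"); print(cv2.absdiff(a,s[0][:260])[:, :590].mean(), (cv2.absdiff(a,s[0][:260]).max(2)>60)[:,:590].sum(), read_time_s())
```

```text
10.896153846153846 9611 114.9417
```

View pics/fin.png

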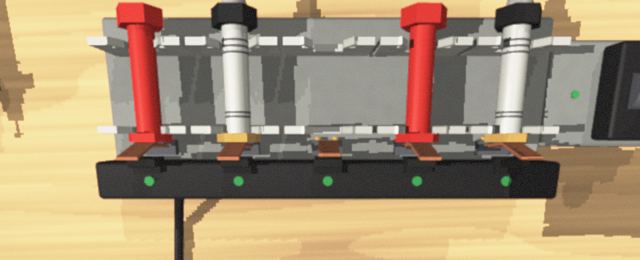

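All pieces are still seated; the picture is unchanged apart from a 2-pixel shift of the arm.

```bash
python3 -c "
from h import *
print(job_done())"
```

```text
the job is handed in; nothing more can be done
None
```

The job is handed in at about 115 s: both handpieces are in bays with firm fingers, both red plugs are in the two tired bays (second and fifth from the switch end), and the switch is pushed over to its stop (on); no verdict was returned.

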